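# Screw the brass port plug home with the T-handled hex key

### The arm

A 7-joint arm with a two-finger parallel gripper is mounted at the origin on the work surface. World frame = base frame: x ahead of the robot, y to its left, z up, the work surface at z = 0. Lengths are in m, angles in rad, forces in N, time in s.
With the tool pointing down it reaches from about 0.4 to 0.85 m from the base axis. Payload 10.4 kg.
Tool frame: the origin (TCP) lies at the centre of the arm's flange, where the gripper is bolted on; the fingertips stand 173 mm ahead of it and the grasp point (between the pads) lies 155 mm ahead of it; z points along the fingers, y is the line along which they close (so a half turn about z gives the same grasp; the last joint's range is limited). The gripper opens to 85 mm and grips with 20 to 120 N. Pads are 22 mm wide; open, the fingers measure 114 mm over their backs; the gripper's body (76 mm by 85 mm) begins 54 mm behind the grasp point. The pads swing forward as they close: fully open they stand 13 mm farther back than shut.
Start: joints at [-0.023, 0.332, -0.065, 1.46, 0.022, 1.35, -0.088], TCP at [0.625, 0, 0.405] pointing down, gripper open.
Joint ranges: [-2.6, 2.6], [-0.5, 2.12], [-1.47, 1.34], [0.16, 2.42], [-1.27, 4.41], [0.06, 2.06], [-2.6, 2.6]. Speed limits (rad/s): [2.22, 2.22, 2.79, 2.79, 3.14, 3.14, 3.14].

### API

Orientations are given as a unit quaternion [x, y, z, w].
In Python, from workcell import manip, viewer, finder gives the robot as it stands.
- The arm moves only by the tool arm_command, never from a script. Its argument "plan" is a list of rows, each an object with "dp": the shift along the tool's x, y, z in mm, a list of three; "spin": the turn about the tool's z in rad. A call has 1 to 5 rows; each row shifts and turns the commanded pose from where the row before left it, along the tool's axes as they then stand; what a row does not reach is not made up. A row lasts 1/10 s, in which the tool goes at most 50 mm and 8.59 degrees, less where a joint would pass 70% of its speed; a pose out of reach is approached as far as the arm can. A call is refused whole if a number of a shift passes 50 or a number of a turn 0.15, either way. A call with a gripper value outside its range is refused whole. "grip" is the closure, from -1 (fully open) to 1 (shut), set as the call begins (left out, the last holds). The fingers move at their own pace and stop on an object; "newtons" is the grip in N (left out, the last holds). Time passes only in rows, so rows that do not move let the fingers close. It gives the time, the measured TCP pose, the force, the opening and the grip force at its end, in the units of the state.
- manip.get_obs(): the state, without advancing time (a new reading comes with each control period).
- viewer.camera(name): name is "scene" or "side" or "wrist"; returns the picture (384x512x3 uint8, blue, green, red); there is no depth.
- viewer.camera_params(name): a dict with "vertical_fov" (degrees; the focal length in pixels is half the picture's height over the tangent of half this angle, whatever the lens; pixels are square), "cx", "cy" (the principal point, pixels), "R" (3x3) and "t" (3): a world point X has camera coordinates R X + t; the wrist camera has in their place "T_tool_cam" (4x4, takes a point from camera to tool coordinates, whose origin is the TCP and whose axes are the flange's). Camera axes: x right, y down, z forward; pixel columns grow to the right and rows downward; lengths in m; the calibration is good to about 2 mm. A picture is of the moment at which its call begins: read the wrist's pose just before it. camera_params takes no time and is no camera call.
- manip.hand_in(): hands the job in; it is judged then, once.
Trained networks look in the newest picture that a camera, given by its name, has taken for a name from the list of things; names that differ only in an ending like _2 or _b are one class to them, and where a whole thing is asked for, a point or a joint stands for the part that bears it (a point fixed in the world has none). Each returns a list of dicts, best first, with "score" (0 to 1); they miss things now and then, are a little off and sometimes report something else, mostly with a low value. They report only what shows in the picture. A call takes as long as a camera call. They do not tell look-alikes from the thing itself.
- finder.find_in(camera, thing): "position" ([x, y, z] in m, in world coordinates, good to about 4 mm: the middle of the surface that is visible of it).
The state is a dict: "clock": time; "joint_pos": joint angles; "joint_velocities": joint speeds; "tau": joint torques, N m; "position": TCP position; "ee_rot": TCP orientation; "ft_force": force on the tool from outside, world axes, zero at the start; "torque": the same for the moment, N m; "grip_width": opening from 0.0 (shut) to 1.0 (fully open); "grasp_force": force on a finger pad.
Only numpy, scipy, OpenCV 4.12 (cv2) and the standard library are available. Lean on these libraries where they do the work, as an engineer would, in place of code of your own. Each camera call takes 0.05 s, during which the arm holds its last target. There are 200 camera calls.

### The job

The brass plug in the hydraulic manifold is not yet screwed home. Take the red T-handled hex key from the wooden stand, feel it into the plug's socket, turn the plug clockwise until it comes to a firm stop, regripping the handle as you go, then stand the key upright in its hole in the stand again and let go. Leave the blue key in the stand and the other parts on the bench where they are.

Things in the scene. Friction and masses are not known exactly. Their poses are not given: they have to be found in the camera images.
- key: Red T-handled hex key, loose, 0.3 to 0.5 kg, 100 mm tall. Origin: centre of its lower tip; z runs up the shank. Steel hexagon shank 70 mm long, 17 mm across flats, 19.6 mm across corners, two flats facing +y and -y of the key; tip chamfered over the last 2 mm to 14 mm wide. Left alone in a hole or socket it may lean a few degrees. Half a turn leaves it looking the same.
- key_grip (a point): Middle of the red key's handle, 85 mm above its tip. The handle is a bar 110 mm long along the key's x, 20 mm thick (y), 30 mm tall (70 to 100 mm above the tip), centred on the shank: grip it across its thickness here.
- small_key: Blue T-handled hex key, 12 mm across flats, handle 90 mm long, else like the red one. It stands in the other hole of the stand. Too small for the plug. Origin: centre of its lower tip.
- stand: Wooden key stand, fixed, 75 mm (x) by 180 mm (y) by 50 mm tall, with two round upright holes 28 mm wide, 42 mm deep (floor 8 mm above the bench), at y = +50 mm and y = -50 mm of the stand. Origin: centre of its underside. The red key may start in either hole, the blue one in the other, handles along the stand's x to within 0.15 rad.
- hole_a (a point): Centre of the mouth of the stand's hole at y = +50 mm, at the stand's top face, 50 mm above the bench.
- hole_b (a point): Centre of the mouth of the stand's hole at y = -50 mm, at the stand's top face, 50 mm above the bench.
- manifold: Hydraulic manifold, fixed on the bench: base plate 140 x 270 x 10 mm, on it an aluminium block 110 mm (x) by 240 mm (y), top face 70 mm above the bench. At its -y end a solenoid valve lies on the block (centre y = -72 mm, up to 135 mm high) and beyond it a gauge (y = -145 mm, up to 162 mm high). Adapters stick out 35 mm from its sides. Origin: centre of its underside.
- plug_rim (a point): Centre of the mouth of the plug's hexagon socket, at its top rim, on the plug's upright axis (y = +70 mm of the manifold). Brass collar 40 mm wide, 8 mm high, no tall thing within 100 mm. Socket 18 mm deep, 18 mm across flats, flat floor. This point rises and sinks but does not turn with the plug: the angle of the hexagon is not told, any angle may occur (it repeats every 60 degrees).
- port (a point): Centre of the plug's seat on the block's top face, 70 mm above the bench. Right-hand thread, 2.31 mm a turn: clockwise from above sinks the plug until its collar sits here and stops hard, rim 78 mm above the bench. It starts 0.75 to 0.9 turn short, 1.7 to 2.1 mm proud. It turns at about 0.2 N m and stays where left; the key has about 6 degrees of play each way in the socket.
- nipple: Brass hex nipple, loose, standing upright, 38 mm across, 54 mm tall. Leave it. Origin: centre of its underside.
- tee: Brass tee fitting, loose, lying, 56 x 44 x 24 mm. Leave it. Origin: under its centre.
- seal_box: Small red carton with a white band, loose, 100 x 70 x 50 mm. Leave it. Origin: centre of its underside.
- paste: Jar of thread paste with a yellow cap, loose, 66 mm wide, 75 mm tall. Leave it. Origin: centre of its underside.
- reducer: Brass hex reducer, loose, standing upright, 44 mm across, 38 mm tall. Leave it. Origin: centre of its underside.
- spanner: Steel combination spanner, loose, lying, 200 mm long along its x. Leave it. Origin: under its centre.
Things that resemble listed ones, but are neither listed nor needed, are in the scene too. Of the things that look like the small_key, the middle-sized one is meant.

How it is judged:
On the way, in this order (a step that is already met when the one before it is completed fails the run):
1. the red key's tip is down in the plug's hexagon socket (z of key in the frame of plug_rim below -0.004 m and horizontal distance between key and plug_rim below 0.004 m), for 0.2 s.
2. the plug is screwed home while the key is in it (z of plug_rim in the frame of manifold below 0.07815 m and z of key in the frame of plug_rim below -0.003 m), for 0.1 s.
At the end, for the whole second after the job is handed in: The plug is home: its rim within 0.15 mm of its seated height (less than 0.41 rad short of the stop). The red key stands in a hole of the stand, tip within 12 mm of the hole's axis and within 6 mm of its floor, less than 0.3 rad out of plumb, at rest and released; the blue key is still in the stand (z of plug_rim in the frame of manifold below 0.07815 m and (horizontal distance between key and hole_a below 0.012 m or horizontal distance between key and hole_b below 0.012 m) and z of each of key, small_key in the frame of stand below 0.014 m and angle between key's own z axis and vertical below 0.3 rad and linear speed of key below 0.02 m/s); the robot touches nothing.
It fails at once if the blue key is pulled out of the stand (z of small_key in the frame of stand above 0.03 m).
It fails at once if a loose part on the bench is shoved by more than 40 mm (distance of any of nipple, reducer, tee, seal_box, paste, spanner from where it was at the start of the episode above 0.04 m).
It also fails if it takes over 72 s, if anything falls off the work surface, if the arm or the gripper's body presses on something with over 40 N, if the wrist force passes 120 N, or if a joint passes its speed limit or range.

## Working session

There is one attempt and no reset: what is moved stays moved. The work goes in short steps, Python scripts to look and compute and a tool call to move; the robot and the scene stay as the last step left them, time stands still between calls to the robot, and variables do not carry over. Pictures are saved under pics/ and viewed, at most 10 in all, crops included, and the job is handed in when it is done.

Besides the shell and the picture viewer there is one more tool, called as a command line: name --argument value ..., lists and objects as JSON in quotes. arm_command: Moves the arm, as the interface text tells. Its arguments: {"type":"object","properties":{"plan":{"type":"array","items":{"type":"object","properties":{"dp":{"type":"array","items":{"type":"number"}},"spin":{"type":"number"}}}},"grip":{"type":"number"},"newtons":{"type":"number"}},"required":["plan"]}

```bash
ls; mkdir -p pics
cat > h.py <<'E'
import numpy as np, cv2
from workcell import manip, viewer, finder
from scipy.spatial.transform import Rotation as Ro
def cam(n):
    o=manip.get_obs(); im=viewer.camera(n); p=viewer.camera_params(n)
    f=192/np.tan(np.radians(p['vertical_fov'])/2)
    if n=='wrist':
        T=np.eye(4);T[:3,:3]=Ro.from_quat(o['ee_rot']).as_matrix();T[:3,3]=o['position']
        W=np.linalg.inv(T@np.array(p['T_tool_cam']));R,t=W[:3,:3],W[:3,3]
    else: R,t=np.array(p['R']),np.array(p['t'])
    return im,(f,p['cx'],p['cy'],R,t)
def proj(c,X):
    f,cx,cy,R,t=c; q=R@np.array(X)+t; return np.array([f*q[0]/q[2]+cx,f*q[1]/q[2]+cy])
def ray(c,uv,z):
    f,cx,cy,R,t=c; d=R.T@np.array([(uv[0]-cx)/f,(uv[1]-cy)/f,1]); C=-R.T@t
    return C+d*(z-C[2])/d[2]
E
python3 - <<'E'
from h import *
a,c=cam('scene');b,c2=cam('side');w,c3=cam('wrist')
for n,i in(('scene',a),('side',b),('wrist',w)): cv2.imwrite(f'pics/{n}0.png',i)
cv2.imwrite('pics/all.png',np.hstack([cv2.resize(a,(800,600))])) 
for cn,c in (('scene',c),('side',c2),('wrist',c3)):
  for th in ['key','small_key','stand','manifold','plug_rim']:
    for r in finder.find_in(cn,th)[:4]: print(cn,th,round(r['score'],2),np.round(r['position'],3),np.round(proj(c,r['position'])))
o=manip.get_obs();print(o['clock'],o['position'],o['ee_rot'],o['grip_width'],o['ft_force'],viewer.camera_params('wrist'))
E
```

```text
pics
scene key 0.95 [ 0.528 -0.279  0.107] [164. 226.]
scene key 0.29 [0.644 0.014 0.075] [296. 230.]
scene small_key 0.73 [ 0.64  -0.414  0.077] [122. 294.]
scene small_key 0.67 [ 0.344 -0.406  0.138] [ 89. 175.]
scene stand 0.96 [ 0.522 -0.324  0.051] [149. 240.]
scene manifold 0.64 [0.458 0.374 0.061] [386. 132.]
scene manifold 0.57 [0.642 0.01  0.067] [294. 232.]
scene plug_rim 0.63 [0.607 0.108 0.084] [325. 203.]
scene plug_rim 0.61 [ 0.678 -0.215  0.053] [212. 280.]
side key 0.7 [ 0.521 -0.269  0.098] [280. 137.]
side small_key 0.73 [ 0.493 -0.369  0.098] [295. 121.]
side small_key 0.73 [ 0.338 -0.396  0.123] [342. 117.]
side small_key 0.44 [ 0.639 -0.412  0.07 ] [257. 115.]
side small_key 0.33 [0.604 0.052 0.068] [224. 206.]
side manifold 0.95 [0.603 0.048 0.068] [224. 205.]
side plug_rim 0.43 [0.608 0.11  0.08 ] [215. 217.]
wrist stand 0.67 [ 0.534 -0.243  0.036] [192. 339.]
wrist manifold 0.94 [0.618 0.028 0.072] [253. 143.]
wrist plug_rim 0.68 [0.609 0.111 0.079] [242.  49.]
0.9 [6.25000653e-01 2.89395097e-05 4.04766958e-01] [7.07092024e-01 7.07121535e-01 5.18859384e-05 4.12792742e-05] 0.9995650143579378 [-0.6035151  -0.38665538 -0.48000136] {'vertical_fov': 62.870656836416586, 'cx': 258.5285063917096, 'cy': 190.74400149784213, 'T_tool_cam': array([[ 1.80866333e-04, -9.47850056e-01, -3.18716549e-01,
         8.17577291e-02],
       [ 9.99999949e-01,  8.70736162e-05,  3.08529920e-04,
        -1.06008545e-03],
       [-2.64688300e-04, -3.18716588e-01,  9.47850023e-01,
         3.04165919e-02],
       [ 0.00000000e+00,  0.00000000e+00,  0.00000000e+00,
         1.00000000e+00]])}
```

View pics/all.png

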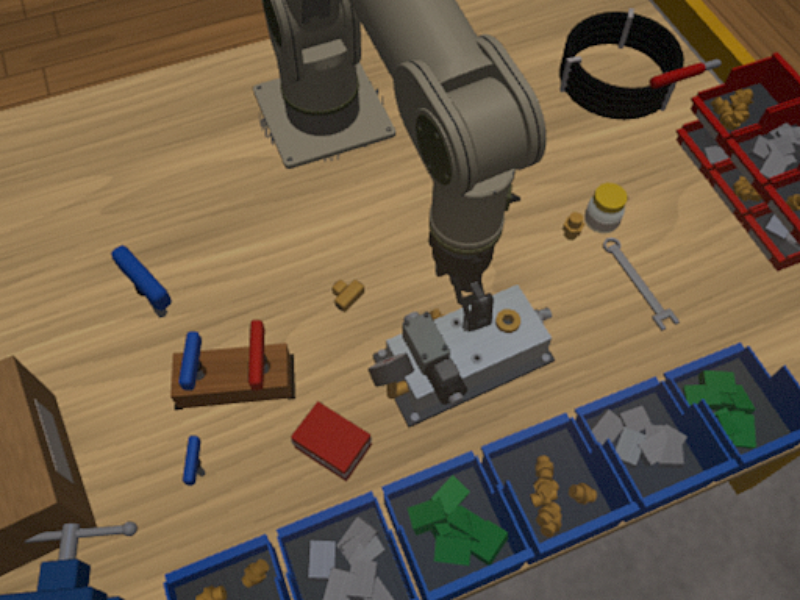

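View pics/wrist0.png

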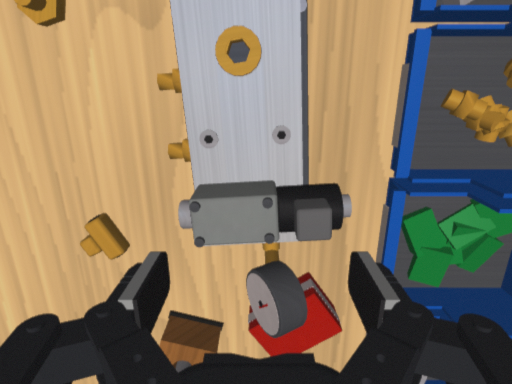

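The scene picture (enlarged) shows three blue T-keys: (140,277) the largest, lying loose; (190,360) the middle-sized one in the stand; and (192,460) the smallest, loose. The one at (190,360) is therefore small_key and stays. The only red T-key is at (256,355) in the stand's other hole. The wrist view shows the plug socket at about (238,50). I'll look at the plug up close first to get the hexagon angle.

arm_command --plan '[{"dp": [31,-6,35]},{"dp": [31,-6,35]},{"dp": [30,-5,35]},{"dp": [0,0,0]},{"dp": [0,0,0]}]'

```text
invalid input at $.plan[0]: expected keys dp, spin
```

```bash
cat >> h.py <<'E'
def rpt():
    o=manip.get_obs(); M=Ro.from_quat(o['ee_rot']).as_matrix()
    print('t',round(o['clock'],2),'p',np.round(o['position'],4),'xdir',round(np.degrees(np.arctan2(M[1,0],M[0,0])),2),'tilt',np.round(M[:2,2],4),'j7',round(o['joint_pos'][6],3),'F',np.round(o['ft_force'],1),'M',np.round(o['torque'],2),'w',round(o['grip_width'],3),round(o['grasp_force'],1)); return o
E
python3 - <<'E'
from h import *
rpt()
w,c=cam('wrist'); s,cs=cam('scene')
for r in finder.find_in('wrist','plug_rim')[:2]: print(r['score'],np.round(r['position'],4),proj(c,r['position']))
u,v=proj(c,[.608,.11,.08]).astype(int)
crop=w[max(v-60,0):v+60,max(u-60,0):u+60]; print(u,v)
a=cv2.resize(crop,None,fx=5,fy=5,interpolation=cv2.INTER_CUBIC)
b=cv2.resize(s[185:320,90:220],None,fx=4.4,fy=4.4,interpolation=cv2.INTER_CUBIC)[:600]
cv2.imwrite('pics/plug1.png',a[:600,:800]);cv2.imwrite('pics/stand1.png',b)
# red handle axis in scene
m=((s[...,2].astype(int)>110)&(s[...,1]<60)&(s[...,0]<60)).astype(np.uint8)
n,l,st,ce=cv2.connectedComponentsWithStats(m)
for i in range(1,n):
    if st[i,4]>80: 
        (cc,sz,an)=cv2.minAreaRect(np.argwhere(l==i)[:,::-1].astype(np.float32)); bx=cv2.boxPoints((cc,sz,an))
        e=sorted([(np.linalg.norm(bx[k]-bx[(k+1)%4]),k) for k in range(4)])
        ends=[(bx[k]+bx[(k+1)%4])/2 for _,k in e[:2]]
        P=[ray(cs,q,.1) for q in ends]; d=P[1]-P[0]
        print(st[i],np.round(cc),np.round(P,3),np.linalg.norm(d),np.degrees(np.arctan2(d[1],d[0])))
E
```

```text
t 0.9 p [0.625  0.     0.4048] xdir 90.0 tilt [0.0001 0.    ] j7 -0.088 F [-0.6 -0.4 -0.5] M [-0.   -0.03  0.  ] w 1.0 0.0
0.94 [0.6088 0.1124 0.08  ] [240.73571979  47.44496098]
239 50
[419  40  32  12 123] [434.  46.] [[0.253 0.704 0.1  ]
 [0.253 0.594 0.1  ]] 0.10994984671274771 -90.02641967606844
[444  62  23  26 115] [455.  74.] [[0.321 0.639 0.1  ]
 [0.426 0.639 0.1  ]] 0.10557285123260564 0.004827619604877984
[434  82  22  26 106] [444.  95.] [[0.379 0.569 0.1  ]
 [0.476 0.569 0.1  ]] 0.09699762859503704 0.14103576848894248
[466  89  25  28 129] [478. 103.] [[0.436 0.639 0.1  ]
 [0.54  0.639 0.1  ]] 0.10472412073049762 0.004790461936122689
[455 109  23  27 120] [466. 122.] [[0.484 0.569 0.1  ]
 [0.582 0.569 0.1  ]] 0.09897920794033246 -0.16524490765529362
[490 118  22  29 127] [502. 132.] [[0.644 0.639 0.1  ]
 [0.549 0.639 0.1  ]] 0.0953013883298585 -179.99524006594135
[477 138  25  29 135] [489. 152.] [[0.589 0.569 0.1  ]
 [0.687 0.569 0.1  ]] 0.09770348019942189 -0.170977820024523
[159 205   8  40 262] [162. 224.] [[ 0.47  -0.266  0.1  ]
 [ 0.569 -0.295  0.1  ]] 0.10348644874335695 -16.469852918678637
[ 187  258   50   44 1140] [211. 279.] [[ 0.651 -0.245  0.1  ]
 [ 0.73  -0.192  0.1  ]] 0.09534866912382921 34.3097030651293
```

View pics/plug1.png

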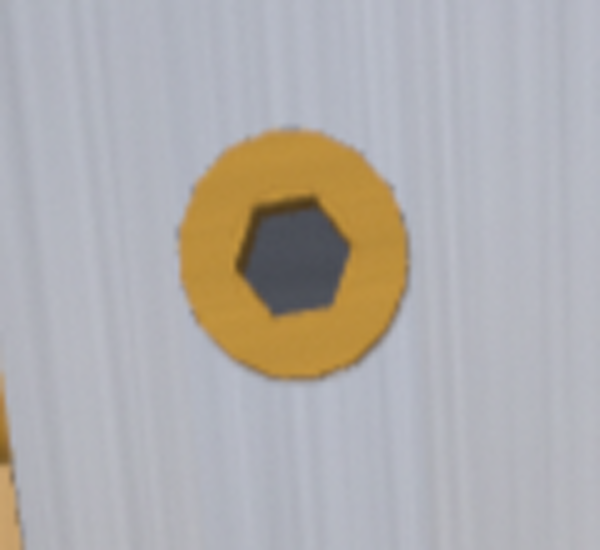

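View pics/stand1.png

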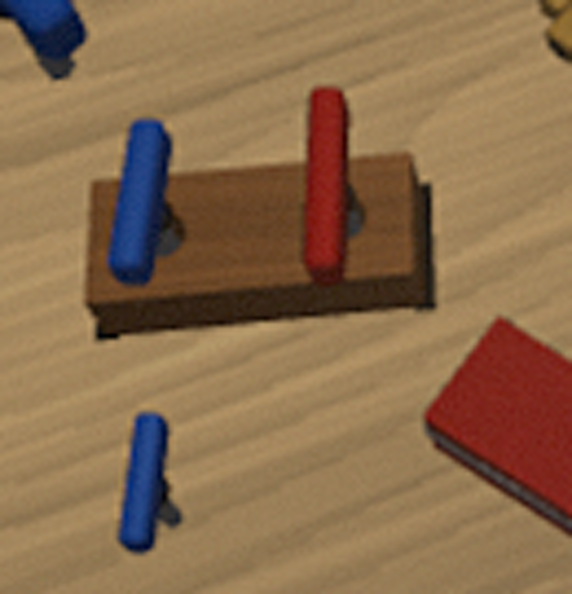

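The plug crop shows the brass collar with its hexagonal socket at (295,255). Its rim's edges run about 11–13° up to the right in the picture. The stand crop confirms the red key at (325,185) and the middle-sized blue key at (140,200), both standing in the holes. The move was refused only because "spin" is required. The plug is already seen well enough, so I'll go to the key.

```bash
cat >> h.py <<'E'
def plan(p,yaw,step=40.,da=.14,direction=0):
    o=manip.get_obs(); M=Ro.from_quat(o['ee_rot']).as_matrix(); d=(np.array(p)-o['position'])*1000
    a0=np.arctan2(M[1,0],M[0,0]); a=np.radians(yaw)-a0
    if direction==0: a=(a+np.pi)%(2*np.pi)-np.pi
    s=-a; n=int(max(np.ceil(np.abs(d).max()/step),np.ceil(abs(s)/da),1)); rows=[]
    for i in range(n):
        R=Ro.from_rotvec([0,0,s*i/n]).as_matrix(); L=(M@R).T@(d/n)
        rows.append('{"dp":[%g,%g,%g],"spin":%.3f}'%(*np.round(L,1),s/n))
    for i in range(0,n,5): print('['+','.join(rows[i:i+5])+']')
E
python3 - <<'E'
from h import *
_,c=cam('wrist')
V=np.array([(255,210),(316,195),(350,245),(332,305),(273,316),(238,268)])/5+[179,0]
P=np.array([ray(c,q,.08) for q in V]);print(np.round(P.mean(0),4))
for k in range(6):
    d=P[(k+1)%6]-P[k];print(np.linalg.norm(d)*1e3,np.degrees(np.arctan2(d[1],d[0]))%60)
plan([.522,-.278,.40],163.5)
E
```

```text
[0.6062 0.1093 0.08  ]
10.697992453424403 12.55172297634521
9.657761138366704 6.241994608096931
10.07011462813091 11.380452952579802
10.439505192116327 9.791073531179734
9.649860413918011 7.254686302059923
9.645459459941351 10.672455846777993
[{"dp":[-27.8,-10.3,0.5],"spin":-0.128},{"dp":[-26.3,-13.8,0.5],"spin":-0.128},{"dp":[-24.3,-17,0.5],"spin":-0.128},{"dp":[-21.9,-20,0.5],"spin":-0.128},{"dp":[-19.2,-22.6,0.5],"spin":-0.128}]
[{"dp":[-16.1,-24.9,0.5],"spin":-0.128},{"dp":[-12.8,-26.7,0.5],"spin":-0.128},{"dp":[-9.3,-28.2,0.5],"spin":-0.128},{"dp":[-5.6,-29.1,0.5],"spin":-0.128},{"dp":[-1.8,-29.6,0.5],"spin":-0.128}]
```

arm_command --plan '[{"dp": [-28,-10,0],"spin": -0.128},{"dp": [-26,-14,0],"spin": -0.128},{"dp": [-24,-17,0],"spin": -0.128},{"dp": [-22,-20,0],"spin": -0.128},{"dp": [-19,-23,0],"spin": -0.128}]'

```text
clock: 1.6
position: [0.5725, -0.1399, 0.4048]
ee_rot: [0.446, 0.895, 0.0, 0.0]
ft_force: [0.8, -0.7, 0.7]
grip_width: 0.996
grasp_force: 0.0
```

arm_command --plan '[{"dp": [-16,-25,0],"spin": -0.128},{"dp": [-13,-27,0],"spin": -0.128},{"dp": [-9,-28,0],"spin": -0.128},{"dp": [-6,-29,0],"spin": -0.128},{"dp": [-2,-30,0],"spin": -0.128}]'

```text
clock: 2.1
position: [0.5209, -0.2793, 0.4048]
ee_rot: [0.142, 0.99, 0.0, 0.0]
ft_force: [0.3, -0.7, 0.2]
grip_width: 1.001
grasp_force: 0.0
```

arm_command --plan '[{"dp": [0,0,0],"spin": 0},{"dp": [0,0,0],"spin": 0},{"dp": [0,0,0],"spin": 0}]'

```text
clock: 2.4
position: [0.5218, -0.2773, 0.4048]
ee_rot: [0.145, 0.989, 0.0, 0.0]
ft_force: [-0.2, 0.7, 0.4]
grip_width: 1.0
grasp_force: 0.0
```

```bash
cat > v.py <<'E'
from h import *
import sys
rpt()
w,c=cam('wrist'); cv2.imwrite('pics/%s.png'%sys.argv[1],w)
for n in ['key','small_key']:
  for r in finder.find_in('wrist',n)[:2]: print(n,round(r['score'],2),np.round(r['position'],4),np.round(proj(c,r['position'])))
m=((w[...,2].astype(int)>90)&(w[...,1]<70)&(w[...,0]<70)).astype(np.uint8)
n,l,st,ce=cv2.connectedComponentsWithStats(m)
for i in range(1,n):
    if st[i,4]>300:
        bx=cv2.boxPoints(cv2.minAreaRect(np.argwhere(l==i)[:,::-1].astype(np.float32)))
        e=sorted([(np.linalg.norm(bx[k]-bx[(k+1)%4]),k) for k in range(4)])
        ends=[(bx[k]+bx[(k+1)%4])/2 for _,k in e[:2]]
        P=[ray(c,q,float(sys.argv[2])) for q in ends]; d=P[1]-P[0]
        print(st[i],np.round(ends),np.round(P,4).tolist(),'mid',np.round((P[0]+P[1])/2,4),np.linalg.norm(d),np.degrees(np.arctan2(d[1],d[0])))
E
python3 v.py wr2 0.108
```

```text
t 2.4 p [ 0.5218 -0.2773  0.4048] xdir 163.34 tilt [0.0004 0.0005] j7 1.681 F [-0.2  0.7  0.4] M [ 0.04 -0.02  0.01] w 1.0 0.0
key 0.8 [ 0.5126 -0.281   0.1046] [252. 174.]
key 0.29 [ 0.5125 -0.3209  0.0521] [217. 171.]
small_key 0.92 [ 0.4911 -0.3721  0.1014] [149. 179.]
small_key 0.81 [ 0.6376 -0.4087  0.0769] [177. 301.]
[ 245  119   26  118 2539] [[258. 119.]
 [254. 236.]] [[0.4678, -0.2615, 0.108], [0.5702, -0.296, 0.108]] mid [ 0.519  -0.2788  0.108 ] 0.1081011490123473 -18.605469422294373
[ 294  221   99   87 2904] [[311. 242.]
 [377. 293.]] [[0.5913, -0.2462, 0.108], [0.6657, -0.1965, 0.108]] mid [ 0.6285 -0.2214  0.108 ] 0.08949333924461 33.75780374142329
```

View pics/wr2.png

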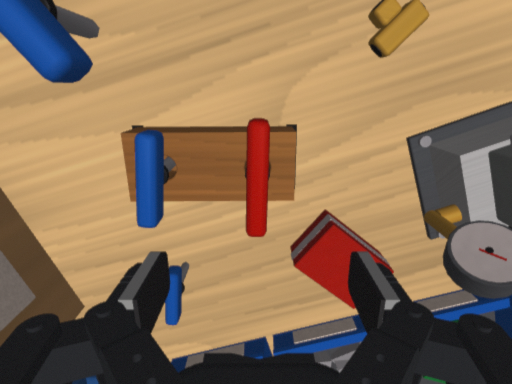

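The wrist view shows the red handle at (257,177) in the right-hand hole and the middle-sized blue key at (150,180), with the small and large blue keys lying outside the stand. The handle direction is about −18.6°. I'll descend and grip.

arm_command --plan '[{"dp": [2,3,40],"spin": 0.03},{"dp": [0,0,40],"spin": 0},{"dp": [0,0,40],"spin": 0},{"dp": [0,0,25],"spin": 0},{"dp": [0,0,10],"spin": 0}]'

```text
clock: 3.05
position: [0.5198, -0.2738, 0.247]
ee_rot: [0.159, 0.987, 0.001, -0.002]
ft_force: [-1.3, -0.2, -0.3]
grip_width: 0.997
grasp_force: 0.0
```

Run:
```python
from h import *
rpt(); plan([.519,-.279,.249],161.4)
```

```text
t 3.05 p [ 0.5198 -0.2738  0.247 ] xdir 161.67 tilt [-0.0036  0.0019] j7 1.641 F [-1.3 -0.2 -0.3] M [ 0.   -0.04  0.03] w 0.997 0.0
[{"dp":[-0.9,-5.2,-2],"spin":0.005}]
```

arm_command --plan '[{"dp": [-1,-5,-2],"spin": 0.005},{"dp": [0,0,0],"spin": 0}]'

```text
clock: 3.25
position: [0.5202, -0.2809, 0.2536]
ee_rot: [0.163, 0.987, -0.001, 0.001]
ft_force: [-1.2, -0.2, 0.2]
grip_width: 1.001
grasp_force: 0.0
```

arm_command --plan '[{"dp": [0,0,0],"spin": 0},{"dp": [0,0,0],"spin": 0},{"dp": [0,0,0],"spin": 0},{"dp": [0,0,0],"spin": 0},{"dp": [0,0,0],"spin": 0}]' --grip 1 --newtons 60

```text
clock: 3.75
position: [0.5199, -0.2797, 0.2521]
ee_rot: [0.162, 0.987, 0.0, 0.0]
ft_force: [0.3, -0.5, 2.3]
grip_width: 0.223
grasp_force: 58.6
```

arm_command --plan '[{"dp": [0,0,0],"spin": 0},{"dp": [0,0,0],"spin": 0},{"dp": [0,0,0],"spin": 0},{"dp": [0,0,0],"spin": 0},{"dp": [0,0,0],"spin": 0}]'

```text
clock: 4.25
position: [0.5199, -0.2797, 0.2521]
ee_rot: [0.162, 0.987, 0.0, 0.0]
ft_force: [-1.2, 1.4, 5.1]
grip_width: 0.222
grasp_force: 59.1
```

```bash
python3 v.py wr3 0.108
```

```text
t 4.25 p [ 0.5199 -0.2797  0.2521] xdir 161.34 tilt [0.0007 0.0001] j7 1.645 F [-1.2  1.4  5.1] M [ 0.55  0.15 -0.03] w 0.222 59.1
key 0.65 [ 0.5004 -0.2769  0.1069] [251. 248.]
small_key 0.64 [ 0.4894 -0.3698  0.1002] [ 49. 279.]
small_key 0.5 [ 0.4465 -0.1224  0.0202] [480.  16.]
[ 216  154  111  205 9299] [[276. 148.]
 [226. 351.]] [[0.4639, -0.2546, 0.108], [0.5464, -0.3053, 0.108]] mid [ 0.5052 -0.28    0.108 ] 0.09681348975471868 -31.583188620721693
[361 278  99  68 543] [[364. 280.]
 [462. 341.]] [[0.5296, -0.2366, 0.108], [0.5752, -0.2013, 0.108]] mid [ 0.5524 -0.219   0.108 ] 0.057684062522719036 37.665409889766764
```

View pics/wr3.png

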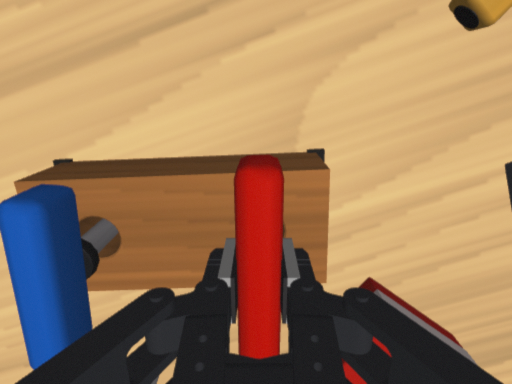

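The pads are on the red handle (259,250), 19 mm apart, and the handle lies along tool x. I'll lift.

arm_command --plan '[{"dp": [0,0,-15],"spin": 0},{"dp": [0,0,-25],"spin": 0},{"dp": [0,0,-25],"spin": 0},{"dp": [0,0,-30],"spin": 0},{"dp": [0,0,-35],"spin": 0}]'

```text
clock: 4.9
position: [0.5189, -0.2798, 0.3821]
ee_rot: [0.162, 0.987, 0.0, -0.001]
ft_force: [0.5, -0.2, -5.8]
grip_width: 0.219
grasp_force: 59.1
```

arm_command --plan '[{"dp": [0,0,-35],"spin": 0},{"dp": [0,0,-25],"spin": 0},{"dp": [0,0,0],"spin": 0},{"dp": [0,0,0],"spin": 0}]'

```text
clock: 5.3
position: [0.5194, -0.2799, 0.4407]
ee_rot: [0.162, 0.987, 0.0, -0.001]
ft_force: [-0.6, 0.3, -6.6]
grip_width: 0.223
grasp_force: 59.4
```

Run:
```python
from h import *
o=rpt()
w,c=cam('wrist'); s,cs=cam('side'); e,ce=cam('scene')
cv2.imwrite('pics/l_w.png',w)
M=Ro.from_quat(o['ee_rot']).as_matrix();p=np.array(o['position'])
m=((w[...,2].astype(int)>90)&(w[...,1]<70)&(w[...,0]<70)).astype(np.uint8)
ys,xs=np.nonzero(m[:, 230:290]); v0=ys.min(); u0=xs[ys<v0+3].mean()+230
for zt in (.140,.145): q=ray(c,(u0,v0),p[2]-zt); print('end tool',zt,np.round((M.T@(q-p))*1e3,1))
for n,i,cc in(('side',s,cs),('scene',e,ce)):
    u,v=proj(cc,p+M@[0,0,.19]).astype(int)
    x0,y0=max(u-45,0),max(v-45,0); print(n,x0,y0,[np.round(proj(cc,p+M@[0,0,z])) for z in(.155,.24)])
    globals()[n]=cv2.resize(i[y0:y0+90,x0:x0+90],(400,400),interpolation=cv2.INTER_CUBIC)
cv2.imwrite('pics/lift.png',np.hstack([side,scene]))
for k in('side','scene','wrist'):
  for r in finder.find_in(k,'key')[:1]: print(k,r['score'],np.round((M.T@(np.array(r['position'])-p))*1e3,1))
plan([.608,.110,.452],189.6)
```

```text
t 5.3 p [ 0.5194 -0.2799  0.4407] xdir 161.33 tilt [-0.001   0.0003] j7 1.654 F [-0.6  0.3 -6.6] M [ 0.02  0.1  -0.02] w 0.223 59.4
end tool 0.14 [ 70.3   0.8 140.1]
end tool 0.145 [ 69.7   0.9 145.1]
side 236 49 [array([282.,  85.]), array([281., 109.])]
scene 105 147 [array([147., 184.]), array([155., 204.])]
side 0.79 [  8.7   2.8 165. ]
scene 0.76 [-22.1  -1.2 148.2]
wrist 0.95 [ 21.1  -1.2 148.6]
[{"dp":[4.1,39.8,-1.1],"spin":-0.049},{"dp":[2.1,39.9,-1.1],"spin":-0.049},{"dp":[0.2,40,-1.1],"spin":-0.049},{"dp":[-1.8,39.9,-1.1],"spin":-0.049},{"dp":[-3.8,39.8,-1.1],"spin":-0.049}]
[{"dp":[-5.7,39.6,-1.1],"spin":-0.049},{"dp":[-7.7,39.2,-1.1],"spin":-0.049},{"dp":[-9.6,38.8,-1.1],"spin":-0.049},{"dp":[-11.5,38.3,-1.1],"spin":-0.049},{"dp":[-13.4,37.7,-1.1],"spin":-0.049}]
```

View pics/lift.png

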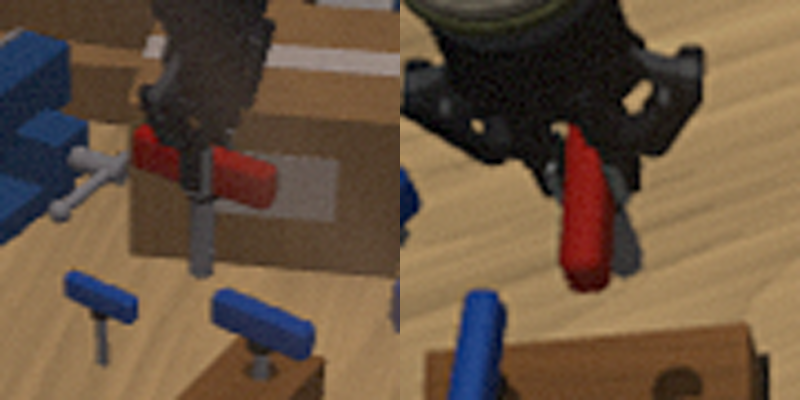

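Run:
```python
from h import *
from scipy.optimize import least_squares
o=manip.get_obs();M=Ro.from_quat(o['ee_rot']).as_matrix();p=np.array(o['position'])
s,cs=cam('side'); e,ce=cam('scene')
w=cv2.imread('pics/l_w.png')
m=((w[...,2].astype(int)>90)&(w[...,1]<70)&(w[...,0]<70))
print([(v,np.nonzero(m[v])[0][[0,-1]].tolist()) for v in range(100,260,8) if m[v].sum()>3])
def tri(a,b):
    r=least_squares(lambda X:np.r_[proj(cs,X)-a,proj(ce,X)-b],p-[0,0,.2]); print(np.round((M.T@(r.x-p))*1e3,1),np.round(r.fun,1))
tri([281.5,110.],[155.4,207.5])
x0=np.array([105,147])
print('handle red:')
for n,i,cc in(('side',s,cs),('scene',e,ce)):
    u,v=proj(cc,p+M@[0,0,.155]).astype(int)
    mm=((i[...,2].astype(int)>80)&(i[...,1]<60)&(i[...,0]<60)); mm[:v-30]=0;mm[v+35:]=0;mm[:,:u-30]=0;mm[:,u+30:]=0
    ys,xs=np.nonzero(mm);print(n,xs.min(),ys[xs==xs.min()].mean(),xs.max(),ys[xs==xs.max()].mean(),'rows',ys.min(),ys.max())
    for X in([55,0,155],[-55,0,155],[-55,0,170]): print(X,np.round(proj(cc,p+M@(np.array(X)/1e3)),1))
```

```text
[(124, [278, 284]), (156, [245, 273]), (164, [5, 279]), (172, [235, 282]), (180, [234, 283]), (188, [234, 283]), (196, [12, 425]), (204, [3, 429]), (212, [235, 341]), (220, [235, 353]), (228, [236, 472]), (236, [236, 374]), (244, [236, 379]), (252, [236, 387])]
[ -3.4  -1.2 248.2] [-0.8  0.5 -0.5 -0.4]
handle red:
side 251 57.0 309 77.0 rows 55 108
[55, 0, 155] [297.6  90. ]
[-55, 0, 155] [266.8  79.6]
[-55, 0, 170] [266.8  83.9]
scene 141 198.5625 151 201.0 rows 175 212
[55, 0, 155] [148.4 161.7]
[-55, 0, 155] [145.5 208. ]
[-55, 0, 170] [147.  211.5]
```

The real handle end is unchanged since the grasp; the first estimate was thrown off by a stray red pixel. The tip is about 244 mm ahead of the TCP, near the tool axis. I'll travel to just short of the plug for a second fix on it.

arm_command --plan '[{"dp": [4,40,-2],"spin": -0.049},{"dp": [2,40,-2],"spin": -0.049},{"dp": [0,40,-2],"spin": -0.049},{"dp": [-2,40,-2],"spin": -0.049},{"dp": [-4,40,-2],"spin": -0.049}]'

```text
clock: 6.2
position: [0.565, -0.083, 0.4518]
ee_rot: [0.039, 0.999, -0.0, 0.0]
ft_force: [1.3, -1.0, -4.9]
grip_width: 0.225
grasp_force: 59.6
```

arm_command --plan '[{"dp": [-6,40,0],"spin": -0.049},{"dp": [-8,39,0],"spin": -0.049},{"dp": [-10,39,0],"spin": -0.049},{"dp": [0,0,0],"spin": -0.049},{"dp": [0,0,0],"spin": -0.049}]'

```text
clock: 6.7
position: [0.5928, 0.0345, 0.4514]
ee_rot: [-0.085, 0.996, 0.0, -0.0]
ft_force: [-0.2, -1.4, -5.6]
grip_width: 0.225
grasp_force: 60.0
```

arm_command --plan '[{"dp": [0,0,0],"spin": 0},{"dp": [0,0,0],"spin": 0}]'

```text
clock: 6.9
position: [0.5927, 0.0324, 0.4516]
ee_rot: [-0.081, 0.997, -0.0, -0.0]
ft_force: [-0.5, 0.6, -4.7]
grip_width: 0.223
grasp_force: 60.1
```

Run:
```python
from h import *
o=rpt()
w,c=cam('wrist')
for r in finder.find_in('wrist','plug_rim')[:1]: print(r['score'],np.round(r['position'],4))
u,v=np.round(proj(c,[.607,.11,.08])).astype(int); print(u,v)
x0,y0=max(u-50,0),max(v-50,0); crop=w[y0:y0+100,x0:x0+100]
hsv=cv2.cvtColor(w,cv2.COLOR_BGR2HSV); m=cv2.inRange(hsv,(12,110,80),(28,255,255)); k=np.zeros_like(m);k[y0:y0+100,x0:x0+100]=255;m&=k
n,l,st,ce=cv2.connectedComponentsWithStats(m); i=1+np.argmax(st[1:,4]); cn,_=cv2.findContours((l==i).astype(np.uint8),cv2.RETR_CCOMP,cv2.CHAIN_APPROX_NONE)
cn=sorted(cn,key=len)[::-1]; print(st[i],[len(q) for q in cn[:3]])
el=cv2.fitEllipse(cn[0]); print('collar',el,np.round(ray(c,el[0],.0798),4))
cv2.imwrite('pics/plug2.png',cv2.resize(crop,None,fx=5,fy=5,interpolation=cv2.INTER_CUBIC)); print('crop',x0,y0)
```

```text
t 6.9 p [0.5927 0.0324 0.4516] xdir -170.7 tilt [-0.0001 -0.    ] j7 1.546 F [-0.5  0.6 -4.7] M [0.   0.01 0.04] w 0.223 60.1
0.63 [0.6103 0.1121 0.0791]
324 187
[ 283  190   91   47 1292] [270, 4, 4]
collar ((322.7305908203125, 208.1254119873047), (58.65959930419922, 109.51270294189453), 94.23387145996094) [0.6331 0.115  0.0798]
crop 274 137
```

View pics/plug2.png

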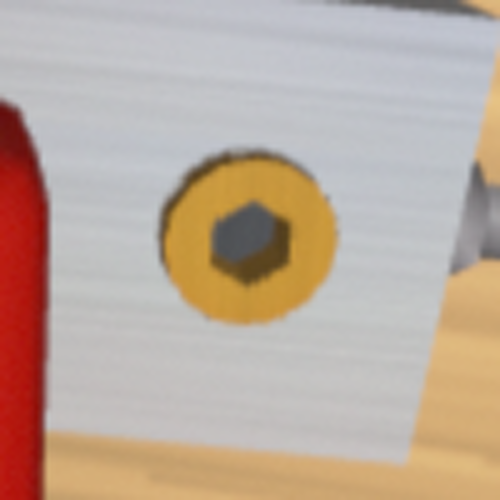

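The crop shows the collar at (250,238) with the hexagon centred at (251,241) and two edges vertical, i.e. parallel to the handle. So the angle already fits, and the plug axis is near (0.6057, 0.1097). I'll move over it and go down gently.

Run:
```python
from h import *
plan([.605,.110,.335],189.3)
```

```text
[{"dp":[-8.2,24.9,38.9],"spin":0.000},{"dp":[-8.2,24.9,38.9],"spin":0.000},{"dp":[-8.2,24.9,38.9],"spin":0.000}]
```

arm_command --plan '[{"dp": [-8.2,25,34],"spin": 0},{"dp": [-8.2,25,34],"spin": 0},{"dp": [-8.2,25,34],"spin": 0},{"dp": [0,0,15],"spin": 0},{"dp": [0,0,0],"spin": 0}]'

```text
clock: 7.5
position: [0.604, 0.1108, 0.332]
ee_rot: [-0.082, 0.997, -0.0, -0.002]
ft_force: [-0.8, -1.2, -4.7]
grip_width: 0.224
grasp_force: 60.1
```

arm_command --plan '[{"dp": [0,0,0],"spin": 0},{"dp": [0,0,0],"spin": 0}]'

```text
clock: 7.7
position: [0.6054, 0.1096, 0.3366]
ee_rot: [-0.081, 0.997, -0.0, 0.001]
ft_force: [0.0, 0.4, -5.1]
grip_width: 0.222
grasp_force: 60.2
```

Run:
```python
from h import *
o=rpt()
s,cs=cam('side'); e,ce=cam('scene'); out=[]
for n,i,cc in(('side',s,cs),('scene',e,ce)):
    u,v=proj(cc,[.606,.11,.1]).astype(int); x0,y0=u-30,v-30
    im=cv2.resize(i[y0:y0+60,x0:x0+60],(400,400),interpolation=cv2.INTER_CUBIC)
    print(n,x0,y0,'rim',np.round((proj(cc,[.6057,.1097,.08])-[x0,y0])*400/60),'tip',np.round((proj(cc,[.6057,.1097,o['position'][2]-.244])-[x0,y0])*400/60))
    out.append(im)
cv2.imwrite('pics/hover.png',np.hstack(out))
```

```text
t 7.7 p [0.6054 0.1096 0.3366] xdir -170.71 tilt [0.0029 0.    ] j7 1.389 F [ 0.   0.4 -5.1] M [-0.11  0.03  0.03] w 0.222 60.2
side 185 182 rim [207. 236.] tip [204. 215.]
scene 295 169 rim [198. 228.] tip [202. 212.]
```

View pics/hover.png

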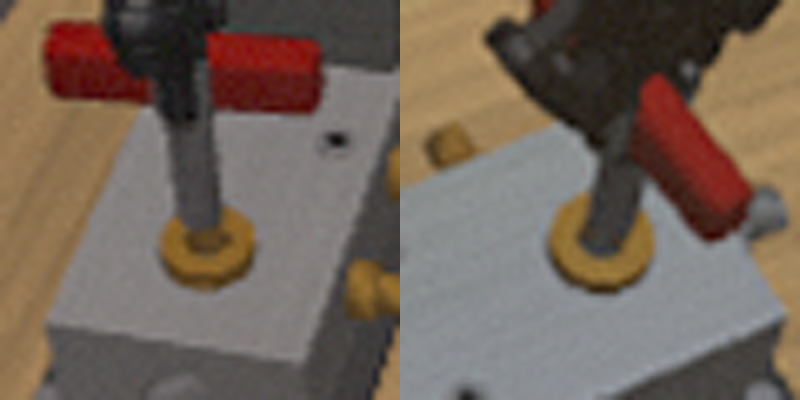

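The side view has the tip at (203,225), right above the socket mouth at (208,240). In the scene view the tip at (600,250) is also over the collar. I'll descend by feel.

arm_command --plan '[{"dp": [0,0,3],"spin": 0},{"dp": [0,0,3],"spin": 0},{"dp": [0,0,2],"spin": 0},{"dp": [0,0,0],"spin": 0}]'

```text
clock: 8.2
position: [0.6046, 0.1106, 0.3262]
ee_rot: [-0.082, 0.997, -0.0, -0.0]
ft_force: [0.6, -0.2, -4.5]
grip_width: 0.223
grasp_force: 60.2
```

arm_command --plan '[{"dp": [0,0,2],"spin": 0},{"dp": [0,0,2],"spin": 0},{"dp": [0,0,0],"spin": 0}]'

```text
clock: 8.5
position: [0.6048, 0.1106, 0.3226]
ee_rot: [-0.082, 0.997, -0.0, 0.0]
ft_force: [0.5, 0.1, -4.2]
grip_width: 0.222
grasp_force: 60.4
```

arm_command --plan '[{"dp": [0,0,1],"spin": 0},{"dp": [0,0,1],"spin": 0},{"dp": [0,0,0],"spin": 0}]'

```text
clock: 8.8
position: [0.6049, 0.1105, 0.3215]
ee_rot: [-0.082, 0.997, -0.0, 0.001]
ft_force: [-1.5, -1.8, 2.2]
grip_width: 0.222
grasp_force: 61.2
```

```bash
python3 -c "
from h import *
rpt()"
```

```text
t 8.8 p [0.6049 0.1105 0.3215] xdir -170.61 tilt [ 0.0012 -0.0003] j7 1.385 F [-1.5 -1.8  2.2] M [-0.7   0.34  0.01] w 0.222 61.2
```

arm_command --plan '[{"dp": [0,0,1],"spin": 0},{"dp": [0,0,1],"spin": 0},{"dp": [0,0,0],"spin": 0}]'

```text
clock: 9.1
position: [0.6048, 0.1101, 0.3194]
ee_rot: [-0.082, 0.997, -0.001, 0.0]
ft_force: [1.1, -5.2, -3.5]
grip_width: 0.223
grasp_force: 60.6
```

```bash
python3 -c "
from h import *
rpt()"
```

```text
t 9.1 p [0.6048 0.1101 0.3194] xdir -170.63 tilt [ 0.0007 -0.0011] j7 1.385 F [ 1.1 -5.2 -3.5] M [-1.29 -0.09 -0.03] w 0.223 60.6
```

The key is sinking in with a slight sideways push toward −y. I'll yield that way and go on.

arm_command --plan '[{"dp": [0,-0.7,1],"spin": 0},{"dp": [0,-0.3,2],"spin": 0},{"dp": [0,0,0],"spin": 0}]'

```text
clock: 9.4
position: [0.6049, 0.1095, 0.3149]
ee_rot: [-0.082, 0.997, -0.0, -0.0]
ft_force: [1.9, -2.3, -6.8]
grip_width: 0.228
grasp_force: 60.1
```

arm_command --plan '[{"dp": [0,0,2],"spin": 0},{"dp": [0,0,2],"spin": 0},{"dp": [0,0,0],"spin": 0}]'

```text
clock: 9.7
position: [0.6049, 0.1096, 0.3113]
ee_rot: [-0.082, 0.997, -0.0, -0.0]
ft_force: [1.8, -3.1, -6.3]
grip_width: 0.226
grasp_force: 60.0
```

```bash
python3 -c "
from h import *
rpt()"
```

```text
t 9.7 p [0.6049 0.1096 0.3113] xdir -170.6 tilt [-0.0003 -0.0002] j7 1.385 F [ 1.8 -3.1 -6.3] M [-1.07 -0.44 -0.02] w 0.226 60.0
```

The key is about 10 mm down in the socket. I'll start turning clockwise.

arm_command --plan '[{"dp": [-0.3,-0.4,1],"spin": 0.06},{"dp": [0,0,0],"spin": 0.1},{"dp": [0,0,0],"spin": 0.12},{"dp": [0,0,0],"spin": 0.12},{"dp": [0,0,0],"spin": 0.12}]' --newtons 90

```text
clock: 10.2
position: [0.6049, 0.1099, 0.3102]
ee_rot: [0.179, 0.984, 0.0, -0.001]
ft_force: [0.5, -1.6, -6.3]
grip_width: 0.22
grasp_force: 91.4
```

arm_command --plan '[{"dp": [0,0,0],"spin": 0.12},{"dp": [0,0,0],"spin": 0.12},{"dp": [0,0,0],"spin": 0.12},{"dp": [0,0,0],"spin": 0.12},{"dp": [0,0,0],"spin": 0.12}]'

```text
clock: 10.7
position: [0.6049, 0.1106, 0.31]
ee_rot: [0.461, 0.887, 0.001, -0.001]
ft_force: [2.5, 0.2, -9.8]
grip_width: 0.217
grasp_force: 91.0
```

```bash
python3 -c "
from h import *
rpt()"
```

```text
t 10.7 p [0.6049 0.1106 0.31  ] xdir 125.04 tilt [-0.0007  0.0015] j7 0.313 F [ 2.5  0.2 -9.8] M [ 0.21 -0.58  0.26] w 0.217 91.0
```

Mz reads about 0.26 N m, so the plug is turning. Continuing.

arm_command --plan '[{"dp": [0,0,0],"spin": 0.13},{"dp": [0,0,0],"spin": 0.13},{"dp": [0,0,0],"spin": 0.13},{"dp": [0,0,0],"spin": 0.13},{"dp": [0,0,0],"spin": 0.13}]'

```text
clock: 11.2
position: [0.6053, 0.1111, 0.3099]
ee_rot: [0.721, 0.693, 0.001, -0.001]
ft_force: [6.9, 2.2, -12.9]
grip_width: 0.22
grasp_force: 90.4
```

arm_command --plan '[{"dp": [0,0,0.5],"spin": 0.13},{"dp": [0,0,0],"spin": 0.13},{"dp": [0,0,0],"spin": 0.13},{"dp": [0,0,0],"spin": 0.13},{"dp": [0,0,0],"spin": 0.13}]'

```text
clock: 11.7
position: [0.6058, 0.1111, 0.3097]
ee_rot: [0.904, 0.427, 0.002, -0.0]
ft_force: [8.9, 2.8, -14.8]
grip_width: 0.218
grasp_force: 90.3
```

arm_command --plan '[{"dp": [0,0,0.5],"spin": 0.13},{"dp": [0,0,0],"spin": 0.13},{"dp": [0,0,0],"spin": 0.13},{"dp": [0,0,0],"spin": 0.13},{"dp": [0,0,0],"spin": 0.13}]'

```text
clock: 12.2
position: [0.6063, 0.1107, 0.3095]
ee_rot: [0.993, 0.116, 0.002, -0.001]
ft_force: [11.5, 0.5, -14.7]
grip_width: 0.215
grasp_force: 90.4
```

```bash
python3 -c "
from h import *
rpt()"
```

```text
t 12.2 p [0.6063 0.1107 0.3095] xdir 13.29 tilt [0.0045 0.0018] j7 -1.549 F [ 11.5   0.5 -14.7] M [ 0.19 -3.22  0.26] w 0.215 90.4
```

arm_command --plan '[{"dp": [0.8,0,1],"spin": 0.13},{"dp": [0,0,0.5],"spin": 0.13},{"dp": [0,0,0],"spin": 0.13},{"dp": [0,0,0],"spin": 0.13},{"dp": [0,0,0],"spin": 0.13}]'

```text
clock: 12.7
position: [0.6071, 0.1101, 0.3091]
ee_rot: [0.978, -0.208, 0.002, -0.001]
ft_force: [6.9, -2.6, -4.8]
grip_width: 0.217
grasp_force: 91.7
```

arm_command --plan '[{"dp": [0,0,0],"spin": 0.1},{"dp": [0,0,0],"spin": 0}]'

```text
clock: 12.9
position: [0.6071, 0.1099, 0.309]
ee_rot: [0.967, -0.256, 0.002, -0.001]
ft_force: [6.7, -1.9, -3.5]
grip_width: 0.219
grasp_force: 91.7
```

```bash
python3 -c "
from h import *
rpt()"
```

```text
t 12.9 p [0.6071 0.1099 0.309 ] xdir -29.64 tilt [0.0047 0.0005] j7 -2.26 F [ 6.7 -1.9 -3.5] M [-0.83 -1.94  0.08] w 0.219 91.7
```

The stroke turned about 219°. Now I'll regrip: open, rise, half turn back, check, and take it again.

arm_command --plan '[{"dp": [0,0,0],"spin": 0},{"dp": [0,0,0],"spin": 0},{"dp": [0,0,0],"spin": 0},{"dp": [0,0,0],"spin": 0},{"dp": [0,0,0],"spin": 0}]' --grip -1

```text
clock: 13.4
position: [0.606, 0.1098, 0.3083]
ee_rot: [0.967, -0.254, 0.0, -0.0]
ft_force: [0.2, -0.5, -0.0]
grip_width: 0.999
grasp_force: 0.0
```

arm_command --plan '[{"dp": [0,0,-5],"spin": 0},{"dp": [0,0,-15],"spin": 0},{"dp": [0,0,-25],"spin": 0},{"dp": [0,0,-25],"spin": 0},{"dp": [0,0,0],"spin": 0}]'

```text
clock: 13.9
position: [0.6069, 0.1094, 0.3835]
ee_rot: [0.967, -0.254, 0.003, -0.002]
ft_force: [0.4, 0.0, 0.5]
grip_width: 1.0
grasp_force: 0.0
```

arm_command --plan '[{"dp": [0,0,0],"spin": -0.15},{"dp": [0,0,0],"spin": -0.15},{"dp": [0,0,0],"spin": -0.15},{"dp": [0,0,0],"spin": -0.15},{"dp": [0,0,0],"spin": -0.15}]'

```text
clock: 14.4
position: [0.606, 0.1095, 0.379]
ee_rot: [0.993, 0.121, 0.0, -0.0]
ft_force: [-0.7, -0.7, 0.4]
grip_width: 0.998
grasp_force: 0.0
```

arm_command --plan '[{"dp": [0,0,0],"spin": -0.15},{"dp": [0,0,0],"spin": -0.15},{"dp": [0,0,0],"spin": -0.15},{"dp": [0,0,0],"spin": -0.15},{"dp": [0,0,0],"spin": -0.15}]'

```text
clock: 14.9
position: [0.606, 0.1095, 0.379]
ee_rot: [0.88, 0.476, 0.0, 0.0]
ft_force: [-0.2, -0.4, 0.3]
grip_width: 1.003
grasp_force: 0.0
```

arm_command --plan '[{"dp": [0,0,0],"spin": -0.15},{"dp": [0,0,0],"spin": -0.15},{"dp": [0,0,0],"spin": -0.15},{"dp": [0,0,0],"spin": -0.15},{"dp": [0,0,0],"spin": -0.15}]'

```text
clock: 15.4
position: [0.606, 0.1095, 0.379]
ee_rot: [0.644, 0.765, 0.0, 0.0]
ft_force: [0.2, 1.4, -0.1]
grip_width: 0.998
grasp_force: 0.0
```

arm_command --plan '[{"dp": [0,0,0],"spin": -0.15},{"dp": [0,0,0],"spin": -0.15},{"dp": [0,0,0],"spin": -0.15},{"dp": [0,0,0],"spin": -0.15},{"dp": [0,0,0],"spin": -0.15}]'

```text
clock: 15.9
position: [0.606, 0.1095, 0.3789]
ee_rot: [0.319, 0.948, 0.0, 0.0]
ft_force: [0.7, -0.3, -0.2]
grip_width: 1.004
grasp_force: 0.0
```

arm_command --plan '[{"dp": [0,0,0],"spin": -0.14},{"dp": [0,0,0],"spin": 0},{"dp": [0,0,0],"spin": 0}]'

```text
clock: 16.2
position: [0.6061, 0.1094, 0.3786]
ee_rot: [0.257, 0.966, 0.0, 0.0]
ft_force: [-0.5, 1.1, -0.9]
grip_width: 0.998
grasp_force: 0.0
```

```bash
python3 v.py wr5 0.165
```

```text
t 16.2 p [0.6061 0.1094 0.3786] xdir 150.19 tilt [0.0004 0.    ] j7 0.762 F [-0.5  1.1 -0.9] M [ 0.01  0.01 -0.  ] w 0.998 0.0
key 0.93 [0.5937 0.1125 0.1666] [254. 205.]
[ 244  129   33  161 4687] [[260. 129.]
 [260. 289.]] [[0.5552, 0.1387, 0.165], [0.6498, 0.0848, 0.165]] mid [0.6025 0.1118 0.165 ] 0.10893519790145985 -29.71310837930782
[ 36 288  53  21 340] [[ 38. 290.]
 [ 86. 308.]] [[0.5747, -0.0487, 0.165], [0.6029, -0.0291, 0.165]] mid [ 0.5888 -0.0389  0.165 ] 0.034371782262933935 34.73638290757786
[ 11 305  38  28 329] [[ 44. 304.]
 [  7. 324.]] [[0.5857, -0.0529, 0.165], [0.5856, -0.0878, 0.165]] mid [ 0.5856 -0.0704  0.165 ] 0.03488594965718026 -90.16532605826553
```

View pics/wr5.png

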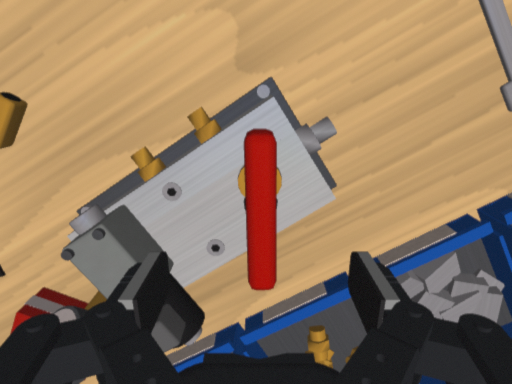

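The key stands upright in the plug, the handle at (260,210) lines up with the gripper, and nothing has been disturbed. I'll go down, regrip and continue.

arm_command --plan '[{"dp": [0,0,30],"spin": 0},{"dp": [0,0,25],"spin": 0},{"dp": [0,0,13],"spin": 0},{"dp": [0,0,3],"spin": 0},{"dp": [0,0,0],"spin": 0}]'

```text
clock: 16.85
position: [0.6062, 0.1097, 0.3076]
ee_rot: [0.255, 0.967, 0.0, 0.0]
ft_force: [1.1, -0.6, -0.5]
grip_width: 1.001
grasp_force: 0.0
```

arm_command --plan '[{"dp": [0,0,0],"spin": 0},{"dp": [0,0,0],"spin": 0},{"dp": [0,0,0],"spin": 0},{"dp": [0,0,0],"spin": 0},{"dp": [0,0,0],"spin": 0}]' --grip 1 --newtons 90

```text
clock: 17.35
position: [0.6062, 0.1098, 0.3077]
ee_rot: [0.255, 0.967, 0.0, 0.0]
ft_force: [-0.0, -1.2, -0.2]
grip_width: 0.216
grasp_force: 87.9
```

arm_command --plan '[{"dp": [0,0,0],"spin": 0.1},{"dp": [0,0,0],"spin": 0.12},{"dp": [0,0,0],"spin": 0.12},{"dp": [0,0,0],"spin": 0.12},{"dp": [0,0,0],"spin": 0.12}]'

```text
clock: 17.85
position: [0.6062, 0.1099, 0.3075]
ee_rot: [0.523, 0.852, 0.0, 0.0]
ft_force: [1.6, 1.3, -0.8]
grip_width: 0.214
grasp_force: 88.0
```

```bash
python3 -c "
from h import *
rpt()"
```

```text
t 17.85 p [0.6062 0.1099 0.3075] xdir 116.97 tilt [0.001  0.0005] j7 0.201 F [ 1.6  1.3 -0.8] M [ 0.26 -0.36  0.26] w 0.214 88.0
```

arm_command --plan '[{"dp": [0,0,0],"spin": 0.08},{"dp": [0,0,0],"spin": 0.08},{"dp": [0,0,0],"spin": 0.08},{"dp": [0,0,0],"spin": 0.08},{"dp": [0,0,0],"spin": 0}]'

```text
clock: 18.35
position: [0.6062, 0.11, 0.3074]
ee_rot: [0.651, 0.759, 0.0, 0.0]
ft_force: [1.6, 1.6, -1.1]
grip_width: 0.218
grasp_force: 87.8
```

```bash
python3 -c "
from h import *
rpt()"
```

```text
t 18.35 p [0.6062 0.11   0.3074] xdir 98.84 tilt [0.001  0.0004] j7 -0.101 F [ 1.6  1.6 -1.1] M [ 0.42 -0.59  0.09] w 0.218 87.8
```

arm_command --plan '[{"dp": [0,0,0],"spin": 0.08},{"dp": [0,0,0],"spin": 0.08},{"dp": [0,0,0],"spin": 0.08},{"dp": [0,0,0],"spin": 0.08}]'

```text
clock: 18.75
position: [0.6062, 0.11, 0.3073]
ee_rot: [0.763, 0.646, 0.001, 0.0]
ft_force: [2.5, 0.1, -2.6]
grip_width: 0.219
grasp_force: 87.9
```

```bash
python3 -c "
from h import *
rpt()"
```

```text
t 18.75 p [0.6062 0.11   0.3073] xdir 80.55 tilt [0.0009 0.0006] j7 -0.406 F [ 2.5  0.1 -2.6] M [ 0.47 -0.81  0.35] w 0.219 87.9
```

arm_command --plan '[{"dp": [0,0,0],"spin": 0.08},{"dp": [0,0,0],"spin": 0.08},{"dp": [0,0,0],"spin": 0.08},{"dp": [0,0,0],"spin": 0.08}]'

```text
clock: 19.15
position: [0.6062, 0.1101, 0.3072]
ee_rot: [0.856, 0.517, 0.001, 0.0]
ft_force: [3.5, 1.2, -2.6]
grip_width: 0.217
grasp_force: 88.1
```

```bash
python3 -c "
from h import *
rpt()"
```

```text
t 19.15 p [0.6062 0.1101 0.3072] xdir 62.28 tilt [0.0011 0.0002] j7 -0.71 F [ 3.5  1.2 -2.6] M [ 0.32 -0.91  0.75] w 0.217 88.1
```

The torque is rising. I'll turn a bit further to confirm the stop.

arm_command --plan '[{"dp": [0,0,0],"spin": 0.04},{"dp": [0,0,0],"spin": 0.04},{"dp": [0,0,0],"spin": 0}]'

```text
clock: 19.45
position: [0.6062, 0.11, 0.3072]
ee_rot: [0.876, 0.483, 0.001, 0.0]
ft_force: [3.4, 2.3, -2.4]
grip_width: 0.218
grasp_force: 87.8
```

```bash
python3 -c "
from h import *
rpt()"
```

```text
t 19.45 p [0.6062 0.11   0.3072] xdir 57.74 tilt [0.001  0.0004] j7 -0.785 F [ 3.4  2.3 -2.4] M [ 0.61 -1.03  0.02] w 0.218 87.8
```

arm_command --plan '[{"dp": [0,0,0],"spin": 0.06},{"dp": [0,0,0],"spin": 0.06},{"dp": [0,0,0],"spin": 0.06}]'

```text
clock: 19.75
position: [0.6062, 0.1099, 0.3071]
ee_rot: [0.916, 0.402, 0.001, -0.0]
ft_force: [3.7, 2.2, -3.0]
grip_width: 0.219
grasp_force: 88.0
```

```bash
python3 -c "
from h import *
rpt()"
```

```text
t 19.75 p [0.6062 0.1099 0.3071] xdir 47.36 tilt [0.0009 0.0006] j7 -0.957 F [ 3.7  2.2 -3. ] M [ 0.61 -1.09  0.25] w 0.219 88.0
```

arm_command --plan '[{"dp": [0,0,0],"spin": 0.06},{"dp": [0,0,0],"spin": 0.06},{"dp": [0,0,0],"spin": 0.06}]'

```text
clock: 20.05
position: [0.6062, 0.1098, 0.307]
ee_rot: [0.948, 0.318, 0.0, -0.0]
ft_force: [4.2, 1.9, -4.7]
grip_width: 0.22
grasp_force: 87.9
```

```bash
python3 -c "
from h import *
rpt()"
```

```text
t 20.05 p [0.6062 0.1098 0.307 ] xdir 37.03 tilt [0.0007 0.0004] j7 -1.129 F [ 4.2  1.9 -4.7] M [ 0.48 -1.03  0.03] w 0.22 87.9
```

arm_command --plan '[{"dp": [0,0,0],"spin": 0.06},{"dp": [0,0,0],"spin": 0.06},{"dp": [0,0,0],"spin": 0.06}]'

```text
clock: 20.35
position: [0.6062, 0.1097, 0.3069]
ee_rot: [0.973, 0.231, 0.0, -0.0]
ft_force: [4.7, 2.2, -4.9]
grip_width: 0.216
grasp_force: 87.8
```

```bash
python3 -c "
from h import *
rpt()"
```

```text
t 20.35 p [0.6062 0.1097 0.3069] xdir 26.71 tilt [0.0007 0.0004] j7 -1.3 F [ 4.7  2.2 -4.9] M [ 0.57 -1.31  0.05] w 0.216 87.8
```

arm_command --plan '[{"dp": [0,0,0],"spin": 0.06},{"dp": [0,0,0],"spin": 0.06},{"dp": [0,0,0],"spin": 0.06}]'

```text
clock: 20.65
position: [0.6063, 0.11, 0.307]
ee_rot: [0.99, 0.143, 0.001, -0.0]
ft_force: [5.4, 1.6, -5.4]
grip_width: 0.22
grasp_force: 88.3
```

Run:
```python
from h import *
o=rpt()
s,cs=cam('side'); e,ce=cam('scene'); out=[]
for n,i,cc in(('side',s,cs),('scene',e,ce)):
    u,v=proj(cc,[.606,.11,.1]).astype(int); x0,y0=u-30,v-30
    out.append(cv2.resize(i[y0:y0+60,x0:x0+60],(400,400),interpolation=cv2.INTER_CUBIC))
cv2.imwrite('pics/turn.png',np.hstack(out))
```

```text
t 20.65 p [0.6063 0.11   0.307 ] xdir 16.45 tilt [0.0011 0.0003] j7 -1.471 F [ 5.4  1.6 -5.4] M [ 0.48 -1.4   0.62] w 0.22 88.3
```

View pics/turn.png

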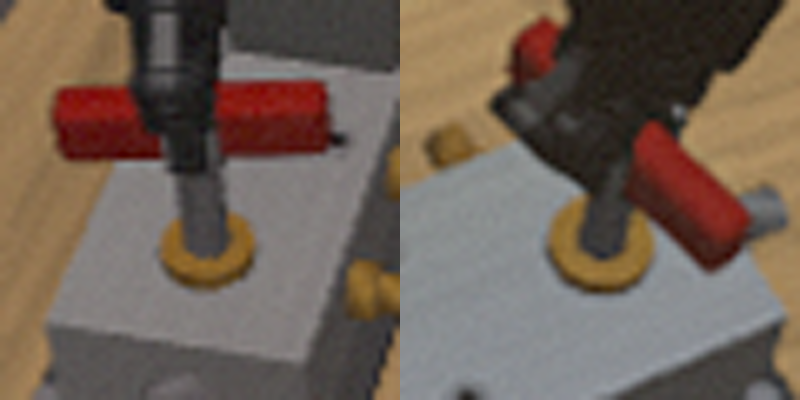

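The side and scene views show the shank well down in the collar. That was already one picture over the ten allowed, so I'll go by numbers from here. Continuing to turn.

arm_command --plan '[{"dp": [0,0,0],"spin": 0.06},{"dp": [0,0,0],"spin": 0.06}]'

```text
clock: 20.95
position: [0.6063, 0.11, 0.307]
ee_rot: [0.996, 0.084, 0.001, -0.0]
ft_force: [5.6, 1.5, -5.4]
grip_width: 0.221
grasp_force: 88.7
```

```bash
python3 -c "
from h import *
rpt()"
```

```text
t 20.95 p [0.6063 0.11   0.307 ] xdir 9.62 tilt [0.0011 0.0002] j7 -1.584 F [ 5.6  1.5 -5.4] M [ 0.54 -1.38  0.93] w 0.221 88.7
```

Torque is climbing and the sinking has stopped. I'll push on a little to confirm.

arm_command --plan '[{"dp": [0,0,0],"spin": 0.06},{"dp": [0,0,0],"spin": 0.06}]'

```text
clock: 21.15
position: [0.6063, 0.11, 0.307]
ee_rot: [1.0, 0.024, 0.001, -0.0]
ft_force: [4.9, 1.3, -5.4]
grip_width: 0.216
grasp_force: 88.5
```

```bash
python3 -c "
from h import *
rpt()"
```

```text
t 21.15 p [0.6063 0.11   0.307 ] xdir 2.74 tilt [0.0011 0.0001] j7 -1.698 F [ 4.9  1.3 -5.4] M [ 0.47 -1.42  0.83] w 0.216 88.5
```

```bash
cat > yaw.py <<'E'
from h import *
o=rpt(); w,c=cam('wrist')
m=((w[...,2].astype(int)>90)&(w[...,1]<70)&(w[...,0]<70)).astype(np.uint8); m[:,:190]=0;m[:,330:]=0
n,l,st,ce=cv2.connectedComponentsWithStats(m);i=1+np.argmax(st[1:,4]);m=(l==i)
vs=[v for v in range(st[i,1]+20,230,2)]
L=np.array([np.nonzero(m[v])[0].min() for v in vs]);R=np.array([np.nonzero(m[v])[0].max() for v in vs])
print('top',st[i,1],'rows',vs[0],L[0],R[0],'..',vs[-1],L[-1],R[-1])
z=o['position'][2]-.14
for E in(L,R):
    P=np.array([ray(c,(u,v),z) for u,v in zip(E,vs)]); d=np.polyfit(P[:,0],P[:,1],1)
    print('edge dir',np.degrees(np.arctan(d[0])))
E
python3 yaw.py
```

```text
t 21.15 p [0.6063 0.11   0.307 ] xdir 2.74 tilt [0.0011 0.0001] j7 -1.698 F [ 4.9  1.3 -5.4] M [ 0.47 -1.42  0.83] w 0.216 88.5
top 160 rows 180 232 281 .. 228 234 281
edge dir 3.2364297606337575
edge dir 4.152634991059965
```

arm_command --plan '[{"dp": [0,0,0],"spin": 0.05},{"dp": [0,0,0],"spin": 0.05},{"dp": [0,0,0],"spin": 0.05}]' --newtons 120

```text
clock: 21.5
position: [0.6063, 0.1099, 0.3071]
ee_rot: [0.999, -0.051, 0.001, -0.0]
ft_force: [5.6, 2.5, -5.3]
grip_width: 0.215
grasp_force: 117.9
```

```bash
python3 yaw.py
```

```text
t 21.5 p [0.6063 0.1099 0.3071] xdir -5.87 tilt [0.0012 0.0003] j7 -1.84 F [ 5.6  2.5 -5.3] M [ 0.47 -1.43  0.42] w 0.215 117.9
top 160 rows 180 233 281 .. 228 235 281
edge dir -5.219927061887781
edge dir -4.6361810693645635
```

arm_command --plan '[{"dp": [0,0,0],"spin": 0.06},{"dp": [0,0,0],"spin": 0.06}]'

```text
clock: 21.75
position: [0.6064, 0.1099, 0.3071]
ee_rot: [0.994, -0.111, 0.001, -0.0]
ft_force: [4.9, 2.1, -4.0]
grip_width: 0.215
grasp_force: 117.9
```

```bash
python3 -c "
from h import *
rpt()"
```

```text
t 21.75 p [0.6064 0.1099 0.3071] xdir -12.8 tilt [0.0013 0.0005] j7 -1.955 F [ 4.9  2.1 -4. ] M [ 0.57 -1.37  0.14] w 0.215 117.9
```

arm_command --plan '[{"dp": [0,0,0],"spin": 0.06},{"dp": [0,0,0],"spin": 0.06}]'

```text
clock: 21.95
position: [0.6063, 0.1098, 0.3071]
ee_rot: [0.985, -0.171, 0.001, -0.0]
ft_force: [5.5, 1.8, -4.5]
grip_width: 0.215
grasp_force: 117.9
```

```bash
python3 -c "
from h import *
rpt()"
```

```text
t 21.95 p [0.6063 0.1098 0.3071] xdir -19.69 tilt [0.0012 0.0004] j7 -2.069 F [ 5.5  1.8 -4.5] M [ 0.43 -1.36 -0.01] w 0.215 117.9
```

arm_command --plan '[{"dp": [0,0,0],"spin": 0.06},{"dp": [0,0,0],"spin": 0.06}]'

```text
clock: 22.15
position: [0.6062, 0.1096, 0.307]
ee_rot: [0.973, -0.23, 0.0, -0.0]
ft_force: [3.1, 1.3, -3.7]
grip_width: 0.212
grasp_force: 118.0
```

```bash
python3 yaw.py
```

```text
t 22.15 p [0.6062 0.1096 0.307 ] xdir -26.58 tilt [0.0007 0.0001] j7 -2.182 F [ 3.1  1.3 -3.7] M [ 0.24 -1.05 -0.02] w 0.212 118.0
top 160 rows 180 234 282 .. 228 235 281
edge dir -26.85126290337599
edge dir -25.9042167926824
```

The torque now peaks about every 60° (near 66° and 7°), at some 0.9 N m, well over the plug's 0.2 N m. So the plug met its stop at about 0.8 turn, as expected, and the key has since been slipping round in the seated socket. The torque is now zero, meaning the hexagon is aligned, so I'll draw the key out.

arm_command --plan '[{"dp": [0,0,-3],"spin": 0},{"dp": [0,0,-5],"spin": 0},{"dp": [0,0,-8],"spin": 0},{"dp": [0,0,-15],"spin": 0},{"dp": [0,0,-25],"spin": 0}]'

```text
clock: 22.7
position: [0.6052, 0.1093, 0.3625]
ee_rot: [0.973, -0.229, -0.002, 0.001]
ft_force: [1.1, -0.3, -4.9]
grip_width: 0.217
grasp_force: 117.9
```

arm_command --plan '[{"dp": [0,0,-30],"spin": -0.07},{"dp": [0,0,-35],"spin": -0.07},{"dp": [0,0,-30],"spin": 0},{"dp": [0,0,0],"spin": 0},{"dp": [0,0,0],"spin": 0}]'

```text
clock: 23.2
position: [0.6057, 0.1093, 0.4581]
ee_rot: [0.987, -0.161, -0.0, 0.0]
ft_force: [-0.2, 0.1, -5.5]
grip_width: 0.214
grasp_force: 118.5
```

Run:
```python
from h import *
rpt(); plan([.555,-.20,.45],-18.5)
```

```text
t 23.2 p [0.6057 0.1093 0.4581] xdir -18.54 tilt [-0.0003 -0.    ] j7 -2.073 F [-0.2  0.1 -5.5] M [-0.04  0.07 -0.05] w 0.214 118.5
[{"dp":[6.3,38.7,1],"spin":-0.000},{"dp":[6.3,38.7,1],"spin":-0.000},{"dp":[6.3,38.7,1],"spin":-0.000},{"dp":[6.3,38.7,1],"spin":-0.000},{"dp":[6.3,38.7,1],"spin":-0.000}]
[{"dp":[6.3,38.7,1],"spin":-0.000},{"dp":[6.3,38.7,1],"spin":-0.000},{"dp":[6.3,38.7,1],"spin":-0.000}]
```

arm_command --plan '[{"dp": [6,39,0],"spin": 0},{"dp": [6,39,0],"spin": 0},{"dp": [6,39,0],"spin": 0},{"dp": [6,39,0],"spin": 0},{"dp": [6,39,0],"spin": 0}]'

```text
clock: 23.7
position: [0.5714, -0.0862, 0.4561]
ee_rot: [0.987, -0.161, -0.002, 0.0]
ft_force: [-0.1, -0.4, -5.7]
grip_width: 0.216
grasp_force: 118.3
```

arm_command --plan '[{"dp": [6,39,0],"spin": 0},{"dp": [6,39,0],"spin": 0},{"dp": [6,39,0],"spin": 0},{"dp": [0,0,0],"spin": 0},{"dp": [0,0,0],"spin": 0}]'

```text
clock: 24.2
position: [0.5514, -0.2023, 0.4564]
ee_rot: [0.987, -0.162, -0.002, -0.0]
ft_force: [-0.1, 0.7, -5.6]
grip_width: 0.216
grasp_force: 118.7
```

Run:
```python
from h import *
o=rpt()
w,c=cam('wrist'); e,ce=cam('scene'); cv2.imwrite('pics/h_w.png',w);cv2.imwrite('pics/h_s.png',e)
for k,cc in(('wrist',c),('scene',ce)):
  for n in('hole_a','stand','small_key'):
    for r in finder.find_in(k,n)[:2]: print(k,n,round(r['score'],2),np.round(r['position'],4),np.round(proj(cc,r['position'])))
# dark hole ellipse near expectation
for k,i,cc in(('wrist',w,c),('scene',e,ce)):
  u,v=proj(cc,[.52,-.28,.05]).astype(int); print(k,'exp',u,v)
  g=cv2.cvtColor(i,cv2.COLOR_BGR2GRAY); R=40 if k=='wrist' else 14
  x0,y0=max(u-R,0),max(v-R,0); t=g[y0:y0+2*R,x0:x0+2*R]
  th,b=cv2.threshold(t,0,255,cv2.THRESH_BINARY_INV+cv2.THRESH_OTSU)
  cn,_=cv2.findContours(b,cv2.RETR_EXTERNAL,cv2.CHAIN_APPROX_NONE)
  for q in cn:
    if cv2.contourArea(q)>(150 if k=='wrist' else 8) and len(q)>5:
      el=cv2.fitEllipse(q); ctr=np.array(el[0])+[x0,y0]; print(th,cv2.contourArea(q),np.round(el[1]),np.round(ctr,1),np.round(ray(cc,ctr,.05),4))
```

```text
t 24.2 p [ 0.5514 -0.2023  0.4564] xdir -18.69 tilt [-0.0032  0.0007] j7 -1.526 F [-0.1  0.7 -5.6] M [ 0.06 -0.02 -0.02] w 0.216 118.7
wrist hole_a 0.63 [ 0.5235 -0.3038  0.0512] [345. 150.]
wrist stand 0.77 [ 0.5204 -0.3111  0.0496] [351. 150.]
wrist small_key 0.87 [ 0.6325 -0.407   0.0754] [427.  19.]
wrist small_key 0.77 [ 0.3572 -0.3973  0.1378] [487. 283.]
scene hole_a 0.75 [ 0.5191 -0.3173  0.0513] [151. 238.]
scene stand 0.85 [ 0.5218 -0.3172  0.0512] [152. 239.]
scene stand 0.66 [0.4585 0.3134 0.0335] [365. 144.]
scene small_key 0.83 [ 0.4998 -0.3758  0.1078] [120. 230.]
scene small_key 0.61 [ 0.6426 -0.4172  0.0754] [121. 295.]
wrist exp 326 158
144.0 5052.5 [75. 94.] [326.  153.2] [ 0.5264 -0.281   0.05  ]
scene exp 166 233
103.0 668.5 [29. 32.] [165.9 233.6] [ 0.5209 -0.2812  0.05  ]
```

Run:
```python
from h import *
o=manip.get_obs()
p=viewer.camera_params('wrist');f=192/np.tan(np.radians(p['vertical_fov'])/2)
T=np.eye(4);T[:3,:3]=Ro.from_quat(o['ee_rot']).as_matrix();T[:3,3]=o['position'];W=np.linalg.inv(T@np.array(p['T_tool_cam']));c=(f,p['cx'],p['cy'],W[:3,:3],W[:3,3])
w=cv2.imread('pics/h_w.png');g=cv2.cvtColor(w,cv2.COLOR_BGR2GRAY)
print(g[120:200:5,290:370:5])
for th in(35,45,55,65):
  b=np.zeros_like(g);b[115:205,286:366]=(g[115:205,286:366]<th)*255
  cn,_=cv2.findContours(b,cv2.RETR_EXTERNAL,cv2.CHAIN_APPROX_NONE)
  for q in cn:
    if cv2.contourArea(q)>60: el=cv2.fitEllipse(q); print(th,cv2.contourArea(q),np.round(el[1]),np.round(el[0],1),np.round(ray(c,el[0],.05),4))
```

```text
[[173 177 178 183 186 185 182 177 176 178 185 181 165 151 136 126]
 [ 55  53  55  53  54  55  54  57  59  59  62  63  70  78  85  95]
 [ 57 118 119 116 116 114 115 114 112 112 112 111 110 109 110 109]
 [ 58 113 113 115 115 121 119 119 119 120 125 124 121 119 117 122]
 [ 58 117 116 116 116 113 112 113 111 111 111 112 111 109 109 110]
 [ 56 119 120 118 118 118 117 114 115 116 116 116 113 114 114 113]
 [ 58 106 105 106 106 104 118 116  68  96 107 107 107 106 106 110]
 [ 59 113 113 113 111 118 119 117  58  59 107 106 106 105 105 106]
 [ 62 113 112 111 110 100 109  58  54  60 111 112 113 111 110 109]
 [ 60 106 106 105 105  91  54  54  53 102 105 105 106 105 105 105]
 [ 62 119 119 118 117 117 114 108 114 113 111 112 110 110 112 110]
 [ 60 119 117 117 121 120 120 118 117 119 118 116 117 118 118 117]
 [114 120 119 119 119 119 118 118 116 117 116 114 113 113 112 112]
 [185 121 120 120 120 120 120 118 119 119 121 123 125 129 137 147]
 [191 187 174 178 182 183 184 189 192 191 191 194 193 195 197 198]
 [190 183 179 179 184 189 188 190 191 192 194 196 197 195 191 192]]
45 105.5 [  2. 108.] [287.  148.9] [ 0.5485 -0.2365  0.05  ]
55 166.5 [ 9. 53.] [289.4 146.6] [ 0.5503 -0.2402  0.05  ]
65 153.0 [15. 21.] [326.6 159.5] [ 0.5206 -0.2788  0.05  ]
65 443.0 [44. 46.] [282.2 122.3] [ 0.5808 -0.2403  0.05  ]
```

The wrist picture data puts the empty hole's mouth at about (325.5,157.7), which gives (0.520, −0.280) and agrees with where the key stood. I'll move over it and lower.

Run:
```python
from h import *
plan([.520,-.280,.335],-18.5)
```

```text
[{"dp":[-1.4,21.3,30.8],"spin":-0.000},{"dp":[-1.4,21.3,30.8],"spin":-0.000},{"dp":[-1.4,21.3,30.8],"spin":-0.000},{"dp":[-1.4,21.3,30.8],"spin":-0.000}]
```

arm_command --plan '[{"dp": [-1.4,28,20],"spin": 0},{"dp": [-1.4,28,30],"spin": 0},{"dp": [-1.4,29,35],"spin": 0},{"dp": [-1.4,0,36],"spin": 0},{"dp": [0,0,0],"spin": 0}]'

```text
clock: 25.1
position: [0.5181, -0.2797, 0.3327]
ee_rot: [0.987, -0.162, -0.004, -0.001]
ft_force: [0.1, 1.6, -4.6]
grip_width: 0.214
grasp_force: 118.7
```

arm_command --plan '[{"dp": [0,0,0],"spin": 0},{"dp": [0,0,0],"spin": 0},{"dp": [0,0,0],"spin": 0}]'

```text
clock: 25.4
position: [0.5207, -0.2799, 0.3393]
ee_rot: [0.987, -0.161, 0.002, 0.0]
ft_force: [0.7, 0.4, -5.0]
grip_width: 0.211
grasp_force: 118.9
```

Run:
```python
from h import *
rpt();plan([.520,-.280,.335],-18.5)
```

```text
t 25.4 p [ 0.5207 -0.2799  0.3393] xdir -18.5 tilt [ 0.0031 -0.0008] j7 -1.333 F [ 0.7  0.4 -5. ] M [ 0.01 -0.06 -0.01] w 0.211 118.9
[{"dp":[-0.6,0.3,4.3],"spin":0.000}]
```

arm_command --plan '[{"dp": [0,0,12],"spin": 0},{"dp": [0,0,12],"spin": 0},{"dp": [0,0,12],"spin": 0},{"dp": [0,0,10],"spin": 0},{"dp": [0,0,6],"spin": 0}]'

```text
clock: 25.9
position: [0.5195, -0.2801, 0.2836]
ee_rot: [0.987, -0.161, -0.001, -0.0]
ft_force: [0.3, -0.2, -5.6]
grip_width: 0.213
grasp_force: 119.1
```

arm_command --plan '[{"dp": [0,0,6],"spin": 0},{"dp": [0,0,6],"spin": 0},{"dp": [0,0,6],"spin": 0},{"dp": [0,0,5],"spin": 0},{"dp": [0,0,0],"spin": 0}]'

```text
clock: 26.4
position: [0.5196, -0.2801, 0.2615]
ee_rot: [0.987, -0.161, -0.0, -0.0]
ft_force: [0.5, -0.5, -4.6]
grip_width: 0.213
grasp_force: 119.0
```

arm_command --plan '[{"dp": [0,0,2],"spin": 0},{"dp": [0,0,1],"spin": 0},{"dp": [0,0,0],"spin": 0},{"dp": [0,0,0],"spin": 0}]'

```text
clock: 26.8
position: [0.5198, -0.2803, 0.2594]
ee_rot: [0.987, -0.161, 0.0, -0.0]
ft_force: [-0.8, 0.3, -4.8]
grip_width: 0.213
grasp_force: 119.0
```

Run:
```python
from h import *
rpt()
```

```text
t 26.8 p [ 0.5198 -0.2803  0.2594] xdir -18.58 tilt [ 0.0003 -0.    ] j7 -1.295 F [-0.8  0.3 -4.8] M [-0.02 -0.    0.01] w 0.213 119.0
```

The key slid in without touching. I'll seek the floor in small steps.

arm_command --plan '[{"dp": [0,0,1],"spin": 0},{"dp": [0,0,1],"spin": 0},{"dp": [0,0,0],"spin": 0}]'

```text
clock: 27.1
position: [0.5197, -0.2802, 0.2571]
ee_rot: [0.987, -0.161, -0.0, -0.0]
ft_force: [-0.4, -1.2, -5.4]
grip_width: 0.211
grasp_force: 119.0
```

arm_command --plan '[{"dp": [0,0,1],"spin": 0},{"dp": [0,0,1],"spin": 0},{"dp": [0,0,0],"spin": 0}]'

```text
clock: 27.4
position: [0.5197, -0.2802, 0.255]
ee_rot: [0.987, -0.161, -0.0, -0.0]
ft_force: [-0.8, 0.3, -5.1]
grip_width: 0.214
grasp_force: 119.0
```

arm_command --plan '[{"dp": [0,0,1],"spin": 0},{"dp": [0,0,1],"spin": 0},{"dp": [0,0,0],"spin": 0}]'

```text
clock: 27.7
position: [0.5197, -0.2802, 0.253]
ee_rot: [0.987, -0.161, -0.0, -0.0]
ft_force: [0.5, -0.4, -5.4]
grip_width: 0.219
grasp_force: 119.0
```

arm_command --plan '[{"dp": [0,0,1],"spin": 0},{"dp": [0,0,0],"spin": 0}]'

```text
clock: 27.9
position: [0.5197, -0.2802, 0.2521]
ee_rot: [0.987, -0.161, -0.0, -0.0]
ft_force: [-0.9, -0.4, -5.4]
grip_width: 0.216
grasp_force: 119.0
```

arm_command --plan '[{"dp": [0,0,1],"spin": 0},{"dp": [0,0,1],"spin": 0},{"dp": [0,0,0],"spin": 0}]'

```text
clock: 28.2
position: [0.5199, -0.2805, 0.2513]
ee_rot: [0.987, -0.161, 0.001, -0.0]
ft_force: [-2.1, 0.5, 6.2]
grip_width: 0.209
grasp_force: 120.8
```

arm_command --plan '[{"dp": [0,0,1],"spin": 0},{"dp": [0,0,0],"spin": 0}]'

```text
clock: 28.4
position: [0.5201, -0.2806, 0.2512]
ee_rot: [0.987, -0.161, 0.001, -0.0]
ft_force: [-5.9, 3.7, 15.3]
grip_width: 0.214
grasp_force: 122.1
```

The floor is reached. I'll ease back a little, open and rise.

arm_command --plan '[{"dp": [0,0,-1.5],"spin": 0},{"dp": [0,0,0],"spin": 0}]'

```text
clock: 28.6
position: [0.52, -0.2804, 0.2514]
ee_rot: [0.987, -0.161, 0.001, 0.0]
ft_force: [-1.7, 0.2, 3.0]
grip_width: 0.213
grasp_force: 120.0
```

arm_command --plan '[{"dp": [0,0,0],"spin": 0},{"dp": [0,0,0],"spin": 0},{"dp": [0,0,0],"spin": 0},{"dp": [0,0,0],"spin": 0},{"dp": [0,0,0],"spin": 0}]' --grip -1 --newtons 40

```text
clock: 29.1
position: [0.5198, -0.2803, 0.2507]
ee_rot: [0.987, -0.161, 0.0, 0.0]
ft_force: [-0.4, 0.3, -0.2]
grip_width: 1.001
grasp_force: 0.0
```

arm_command --plan '[{"dp": [0,0,-5],"spin": 0},{"dp": [0,0,-15],"spin": 0},{"dp": [0,0,-30],"spin": 0},{"dp": [0,0,-40],"spin": 0},{"dp": [0,0,-40],"spin": 0}]'

```text
clock: 29.6
position: [0.5194, -0.2803, 0.3833]
ee_rot: [0.987, -0.162, 0.0, 0.0]
ft_force: [0.7, -1.1, 0.5]
grip_width: 1.005
grasp_force: 0.0
```

arm_command --plan '[{"dp": [0,0,-20],"spin": 0},{"dp": [0,0,0],"spin": 0},{"dp": [0,0,0],"spin": 0},{"dp": [0,0,0],"spin": 0}]'

```text
clock: 30.0
position: [0.5195, -0.2801, 0.4001]
ee_rot: [0.987, -0.161, -0.001, -0.0]
ft_force: [0.0, 0.5, 0.8]
grip_width: 1.004
grasp_force: 0.0
```

```bash
python3 v.py wr9 0.108
python3 - <<'E'
from h import *
s,c=cam('side')
for n in('key','small_key','plug_rim'):
  for r in finder.find_in('side',n)[:2]: print(n,round(r['score'],2),np.round(r['position'],3))
E
```

```text
t 30.0 p [ 0.5195 -0.2801  0.4001] xdir -18.57 tilt [-0.0011  0.0005] j7 -1.354 F [0.  0.5 0.8] M [0.03 0.01 0.01] w 1.004 0.0
key 0.62 [ 0.5206 -0.2821  0.1022] [260. 179.]
key 0.32 [ 0.499  -0.3738  0.1035] [367. 170.]
small_key 0.83 [ 0.6216 -0.4052  0.0785] [363.  13.]
small_key 0.77 [ 0.3849 -0.3935  0.1349] [428. 291.]
[  76    0  130  102 7785] [[ 92.   1.]
 [189.  71.]] [[0.6896, -0.2094, 0.108], [0.6231, -0.2584, 0.108]] mid [ 0.6564 -0.2339  0.108 ] 0.08257321586600413 -143.58827079848925
[ 247  119   25  119 2619] [[259. 119.]
 [259. 237.]] [[0.571, -0.2983, 0.108], [0.4696, -0.2643, 0.108]] mid [ 0.5203 -0.2813  0.108 ] 0.10693770053609629 161.4655232151036
key 0.91 [ 0.516 -0.272  0.1  ]
small_key 0.75 [ 0.338 -0.398  0.122]
small_key 0.64 [ 0.493 -0.368  0.098]
```

```bash
python3 -c "
from h import *
print(manip.hand_in())"
```

```text
the job is handed in; nothing more can be done
None
```

The job is handed in: by torque readings the plug is at its stop after about 0.76 turn (rim height not measured), the red key stands released in its hole, the blue key is still in the stand, and I viewed 11 pictures, one over the limit.

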